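# Seat a roller cone in its cup and rock it to check that it runs free

### The job

Lift the stub spindle with the tapered roller cone out of the ring it stands in, set the cone gently down into its cup in the flanged bearing housing, and press it home until it bears on the cup with a steady 15 N or so, its own weight included, and never more than 25 N. Keeping that load on, rock the spindle to and fro about its own axis twice, 30 degrees or a little more to each side of where it was, to check that it rolls free. Then let go and leave it sitting upright, fully home in the cup, with the housing and the other things on the bench where they were.

Things in the scene. Friction and masses are not known exactly. Their poses are not given: they have to be found in the camera images.
- spindle_stem (a point): Point on the stub spindle's axis, in its smooth round stem (30 mm in diameter, 73 mm long), 95 mm above its lower end and 30 mm below its top; z is the axis, up. Grip, lift, press and turn the spindle by this stem.
- spindle: Stub spindle, bare steel, 125 mm tall, 0.4 to 0.65 kg. From below: nose 22 mm in diameter, 0 to 12 mm up; roller cone (ring with tapered rollers), 35 mm in diameter at 12 mm up, 63 mm at 40 mm up; shoulder 42 mm wide to 52 mm; stem 30 mm wide to 125 mm. It starts upright, its taper in the bore of the stand ring. Origin at the centre of its lower end.
- housing_face (a point): Centre of the housing's 82 mm bore, level with its upper face, z up. With the cone fully home the spindle_stem point is 38 to 50 mm above this point, by the packing rings under the cup.
- housing: Round dark iron bearing housing, 62 mm tall, barrel 104 mm and flange 136 mm in diameter, 4.3 kg with its cup, standing loose. Origin under its centre. In its bore lies the cup: bright steel ring, 26 mm tall, tapered inside from 66 mm (top) to 40 mm, the cone's own taper. It stands on packing rings, its top 2 to 14 mm below the housing's, never the same and not measured. The seat is rigid: feel for it.
- rollers (a joint): How far the spindle has turned on its set of rollers, rad, positive anticlockwise seen from above; within 0.1 of zero at the start. The rollers go with the spindle in the air (0.02 N m of friction) and stay with the cup once the cone is pressed into it, so then this is the angle of rocking. Its stops (3 rad) are never met.
- stand_ring: Turned steel ring, 68 mm outside, bore 40 mm, 22 mm tall, lying flat; too heavy to come along. The spindle's taper stands in it at the start, its lower end about 6 mm above the bench. Origin at the centre of its underside.
- die_plug: Stepped steel locating plug, 55 mm in diameter at its foot, 48 mm tall, standing behind the work; a bystander (no rollers, no taper). Origin at the centre of its underside.
- feeler_gauge: Folded feeler gauge, 96 mm long, 17 mm wide, 12 mm thick, lying flat in the midst of the work; a bystander. Origin at the centre of its underside, its length along its y.
- pad: Round black rubber pad, 148 mm in diameter, 5 mm thick, fixed, under the housing. Origin at the centre of its underside.
There are look-alikes about, which are no part of the job. Leave any purple look-alike of the spindle alone.

How it is judged:
By the outcome, as a careful person would: the job done as asked, in the order asked, and still so for the second after the job is handed in, with the robot touching nothing.
It also fails if it takes over 72 s, if anything falls off the work surface, if the arm or the gripper's body presses on something with over 40 N, if the wrist force passes 120 N, or if a joint passes its speed limit or range.

### The arm

A 7-joint arm with a two-finger parallel gripper is mounted at the origin on a cart in front of the work surface, level with it; the furniture and walls round the work are solid. World frame = base frame: x ahead of the robot, y to its left, z up, the work surface at z = 0. Lengths are in m, angles in rad, forces in N, time in s.
With the tool pointing down it reaches from about 0.4 to 0.85 m from the base axis. Payload 4.5 kg.
Tool frame: the origin (TCP) lies midway between the tips of the shut fingers; the grasp point (between the pads) lies 19 mm behind it; z points along the fingers, y is the direction in which the jaws open and shut (so a half turn about z gives the same grasp; the last joint's range is limited). The gripper opens to 88 mm and grips with 3 to 60 N. Pads are 18 mm wide; open, the fingers measure 123 mm over their backs; the gripper's body (75 mm by 187 mm) begins 45 mm behind the grasp point.
Start: joints at [-1.205, 0.689, -0.195, 1.565, 0.157, 0.902, -0.215], TCP at [0.204, 0.591, 0.239] pointing down, gripper open.
Joint ranges: [-3.01, 3.01], [-0.46, 2.08], [-1.47, 1.51], [0.13, 2.56], [-1, 4.14], [0.04, 2.09], [-2.66, 2.66]. Speed limits (rad/s): [2.57, 2.57, 3.14, 3.14, 3.14, 3.14, 3.14].

### API

Orientations are given as a unit quaternion [x, y, z, w].
In Python, from plant import r gives the robot as it stands. The module is installed in compiled form; this text tells all that it offers.
- The arm moves only by the tool carry_out, never from a script. Its argument "commands" is a list of rows, each a list of 6 numbers: the shift along the tool's x, y, z in m, then the turn, a rotation vector about the tool's x, y, z in degrees. In form: [[dx, dy, dz, wx, wy, wz], ...]. A call has 1 to 12 rows; each row is the pose to reach, as a shift and turn from the pose commanded when the call began, along the tool's axes at that moment; what a row does not reach only later rows make up. A row lasts 1/10 s, in which the tool goes at most 50 mm and 8.59 degrees, less where a joint would pass 70% of its speed; a pose out of reach is approached as far as the arm can. A call with a gripper value outside its range is refused whole. "fingers" is the closure in counts, from 0 (fully open) to 255 (shut), set as the call begins (left out, the last holds). The fingers move at their own pace and stop on an object; "grip_force" is the grip in N (left out, the last holds). Time passes only in rows, so rows that repeat a pose let the fingers close. It gives the time, the measured TCP pose, the force and the opening at its end, in the units of the state.
- r.get_state(): the state, without advancing time (a new reading comes with each control period).
- r.snapshot(name): name is "side" or "top"; returns a dict with "img" (384x512x3 uint8, blue, green, red), "intrinsics" (3x3 intrinsics, pixels), "k1" (the pictures are not rectified: a ray, as slopes to the right and down, at radius r is drawn at 1 + k1 r^2 times it, then the intrinsics apply), "extrinsics" (4x4, takes a point from camera to world coordinates). Camera axes: x right, y down, z forward; pixel columns grow to the right and rows downward; lengths in m; the calibration is good to about 2 mm. A picture is of the moment at which its call begins. There is no depth.
- r.finish_job(): hands the job in, once; it reports no verdict.
Trained networks look in a picture, given as the dict that the camera call returned (one of the last four; its "shot" number tells which), for a name from the list of things; names that differ only in an ending like _2 or _b are one class to them, and where a whole thing is asked for, a point or a joint stands for the part that bears it (a point fixed in the world has none). Each returns a list of dicts, best first, with "p" (0 to 1); they miss things now and then, are a little off and sometimes report something else, mostly with a low value. They report only what shows in the picture. A call takes as long as a camera call. They do not tell look-alikes from the thing itself.
- r.spot_in(picture, label): "xyz" ([x, y, z] in m, in world coordinates, good to about 4 mm: the middle of the surface that is visible of it).
- r.spot_point(picture, label): "xyz" ([x, y, z] in m, in world coordinates, good to about 4 mm: a listed point, or the origin of a listed thing).
The state is a dict: "clock": time; "q": joint angles; "qd": joint speeds; "joint_torque": joint torques, N m; "tool_pos": TCP position; "eef_rot": TCP orientation; "contact_force": force on the tool from outside, world axes, zero at the start; "moment": the same for the moment, N m; "opening": opening from 0.0 (shut) to 1.0 (fully open).
Only numpy, scipy, OpenCV 4.12 (cv2) and the standard library are available. Lean on these libraries where they do the work, as an engineer would, in place of code of your own. Each camera call takes 0.05 s, during which the arm holds its last target.

## Working session

There is one attempt and no reset: what is moved stays moved. The work goes in short steps, Python scripts to look and compute and a tool call to move; the robot and the scene stay as the last step left them, time stands still between calls to the robot, and variables do not carry over. Pictures are saved under pics/ and viewed, and the job is handed in when it is done.

Besides the shell and the picture viewer there is one more tool, called after ">>>" by a JSON object that holds its "op" and its "data", one argument or row to a line. carry_out: Moves the arm, as the interface text tells. Its arguments: {"type":"object","properties":{"commands":{"type":"array","items":{"type":"array","items":{"type":"number"}}},"fingers":{"type":"number"},"grip_force":{"type":"number"}},"required":["commands"]}

```bash
mkdir -p pics; python3 - <<'E'
from plant import r
import cv2,numpy as np
s=r.get_state(); print({k:np.round(v,4).tolist() for k,v in s.items()})
for n in("side","top"):
    p=r.snapshot(n); cv2.imwrite(f"pics/{n}0.png",p["img"])
    print(n,p["shot"],np.round(p["intrinsics"],1).tolist(),p["k1"],np.round(p["extrinsics"],4).tolist())
    for l in("spindle_stem","spindle","housing_face","housing","stand_ring","die_plug","feeler_gauge","pad"):
        try: print(l,[(round(d["p"],2),np.round(d["xyz"],4).tolist()) for d in r.spot_point(p,l)])
        except Exception as e: print(l,e)
E
```

```text
{'clock': 0.0, 'q': [-1.2052, 0.69, -0.1945, 1.5664, 0.1573, 0.9025, -0.2151], 'qd': [0.0006, 0.001, -0.0009, -0.0008, 0.0003, -0.0011, -0.0006], 'joint_torque': [0.0009, -52.7574, -1.2671, -15.3426, -0.0528, 0.0067, 0.0002], 'tool_pos': [0.2035, 0.5903, 0.2379], 'eef_rot': [0.1651, 0.9863, -0.0009, -0.0001], 'contact_force': [0.6651, -1.3885, -0.6093], 'moment': [0.094, 0.0589, 0.0241], 'opening': 1.002}
side 1 [[448.3, 0.0, 253.4], [0.0, 448.3, 183.0], [0.0, 0.0, 1.0]] -0.1700005516518455 [[-0.9462, -0.1557, 0.2838, 0.3439], [-0.3235, 0.4845, -0.8128, 0.3927], [-0.011, -0.8608, -0.5088, 0.5171], [0.0, 0.0, 0.0, 1.0]]
spindle_stem [(0.79, [0.4802, -0.4707, 0.0929]), (0.57, [0.5168, -0.352, 0.1004])]
spindle [(0.79, [0.4848, -0.475, 0.0012]), (0.75, [0.5204, -0.3517, 0.0033])]
housing_face [(0.61, [0.62, -0.1561, 0.0678]), (0.4, [0.7047, -0.3513, -0.0046])]
housing [(0.74, [0.6179, -0.1537, -0.0033])]
stand_ring [(0.72, [0.5188, -0.3557, -0.0014])]
die_plug [(0.97, [0.7025, -0.3498, -0.0059])]
feeler_gauge [(0.8, [0.517, -0.2547, 0.0002])]
pad []
top 2 [[468.5, 0.0, 257.5], [0.0, 468.5, 195.0], [0.0, 0.0, 1.0]] 0.04931580649756622 [[0.051, -0.9747, 0.2177, 0.3699], [-0.9987, -0.0506, 0.0072, -0.2903], [0.004, -0.2178, -0.976, 1.1063], [0.0, 0.0, 0.0, 1.0]]
spindle_stem [(0.81, [0.517, -0.3549, 0.1001])]
spindle [(0.91, [0.5192, -0.3559, 0.0051]), (0.79, [0.4812, -0.4721, -0.0003]), (0.19, [0.517, -0.356, 0.099])]
housing_face [(0.77, [0.6203, -0.1557, 0.0684])]
housing [(0.88, [0.6165, -0.155, 0.006])]
stand_ring [(0.64, [0.5168, -0.3521, 0.0001])]
die_plug [(0.79, [0.7041, -0.3522, 0.0015])]
feeler_gauge [(0.77, [0.5156, -0.2601, -0.0003])]
pad []
```

View pics/side0.png

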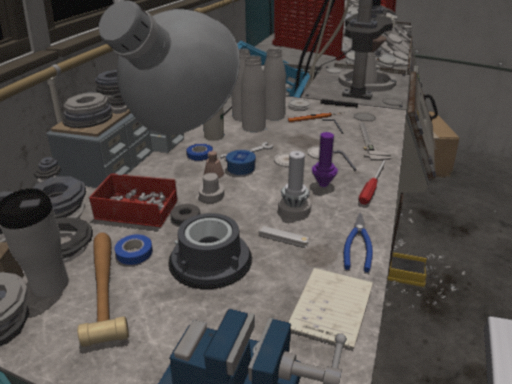

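View pics/top0.png

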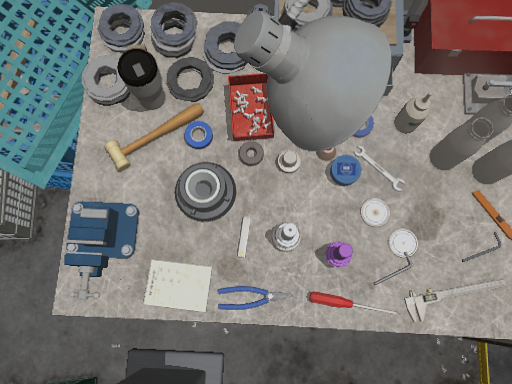

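```bash
cat > h.py <<'E'
import numpy as np,cv2
from scipy.optimize import brentq
K={"side":np.array([[448.3,0,253.4],[0,448.3,183.0],[0,0,1]]),"top":np.array([[468.5,0,257.5],[0,468.5,195.0],[0,0,1]])}
k1={"side":-0.17,"top":0.0493}
E={"side":np.array([[-0.9462,-0.1557,0.2838,0.3439],[-0.3235,0.4845,-0.8128,0.3927],[-0.011,-0.8608,-0.5088,0.5171],[0,0,0,1]]),
"top":np.array([[0.051,-0.9747,0.2177,0.3699],[-0.9987,-0.0506,0.0072,-0.2903],[0.004,-0.2178,-0.976,1.1063],[0,0,0,1]])}
def ray(n,u,v):
    k=K[n]; a=np.array([(u-k[0,2])/k[0,0],(v-k[1,2])/k[1,1]]); R=np.hypot(*a)
    r=R
    for _ in range(50): r=R/(1+k1[n]*r*r)
    a=a*(r/R if R else 1); d=E[n][:3,:3]@np.array([a[0],a[1],1]); return E[n][:3,3],d/np.linalg.norm(d)
def atz(n,u,v,z):
    o,d=ray(n,u,v); return o+d*(z-o[2])/d[2]
def proj(n,p):
    c=np.linalg.inv(E[n])@np.append(p,1); s=c[:2]/c[2]; s=s*(1+k1[n]*(s@s)); return s*K[n][0,0]+K[n][:2,2]
def tri(a,b):
    o1,d1=ray("side",*a);o2,d2=ray("top",*b)
    A=np.array([d1,-d2]).T; t=np.linalg.lstsq(A,o2-o1,rcond=None)[0]
    p,q=o1+t[0]*d1,o2+t[1]*d2; return (p+q)/2,np.linalg.norm(p-q)
E
python3 - <<'E'
from h import *
print("lamp cap",tri((133,28),(258,30)),"lamp rim right",tri((205,110),(380,110)))
t=cv2.imread("pics/top0.png");s=cv2.imread("pics/side0.png")
def ov(im,n,pts):
    for p,c in pts: pass
a=cv2.resize(t[150:270,160:360],None,fx=4,fy=4,interpolation=cv2.INTER_CUBIC);cv2.imwrite("pics/tz.png",a)
a=cv2.resize(s[130:290,150:350],None,fx=3.7,fy=3.7,interpolation=cv2.INTER_CUBIC);cv2.imwrite("pics/sz.png",a)
a=cv2.resize(t[0:320,0:160],None,fx=1.8,fy=1.8);cv2.imwrite("pics/tl.png",a)
E
```

```text
lamp cap (array([ 0.80895439, -0.27686133,  0.37530299]), np.float64(0.028087037300617658)) lamp rim right (array([ 0.79888514, -0.54879323,  0.11488437]), np.float64(0.0042664907479848194))
```

View pics/tz.png

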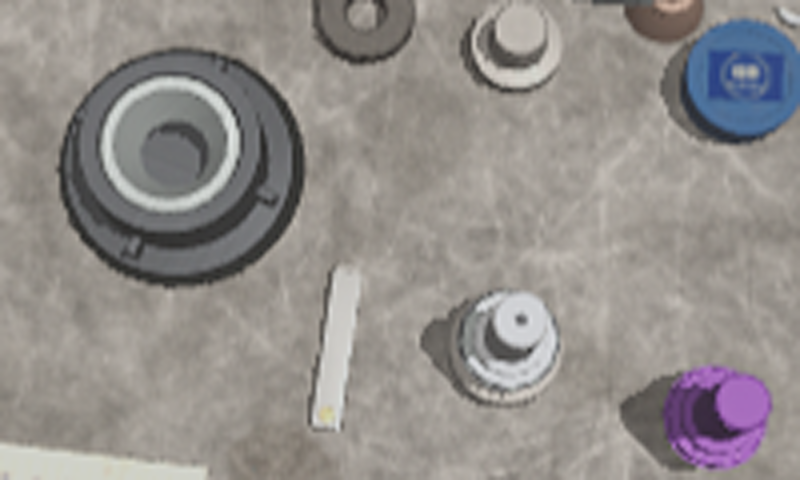

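View pics/sz.png

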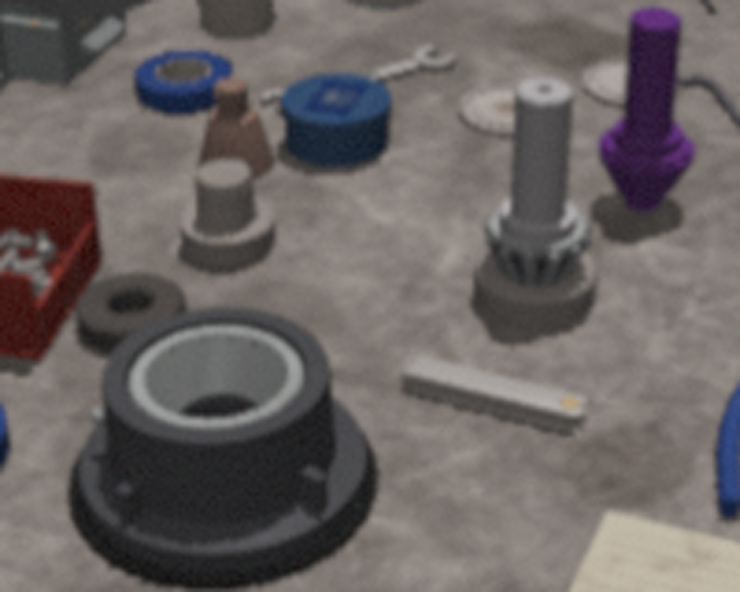

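View pics/tl.png

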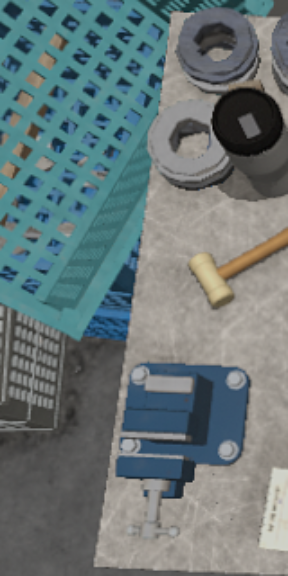

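```bash
python3 - <<'E'
from h import *
p,e=tri((180,72),(330,85));print("dome",p,e)
for n,px in(("side",60),("top",63)): print(px/450*np.linalg.norm(p-E[n][:3,3]))
for a,b in(((118,42),(245,42)),((135,28),(262,25)),((160,22),(290,25))): print(tri(a,b))
print(tri((297.3,154.3),(290,230)),atz("top",290,230,.131),atz("side",297.3,154.3,.131))
for z in(.055,.061,.067):print(z,atz("top",202.7,186,z),atz("side",150+216/3.7,130+376/3.7,z))
t=cv2.imread("pics/top0.png");s=cv2.imread("pics/side0.png")
a=np.hstack([cv2.resize(s[0:160,90:270],None,fx=2,fy=2),cv2.resize(t[0:160,230:410],None,fx=2,fy=2)]);cv2.imwrite("pics/lamp.png",a)
for z in (0,.1,.2,.3): print(z,atz("top",45,187,z))
E
```

```text
dome [ 0.78712252 -0.41577981  0.25105835] 0.0045214533293414854
0.12794887607889058
0.13437506706812663
(array([ 0.81191738, -0.24947189,  0.35175998]), np.float64(0.004202490137694995))
(array([ 0.81422414, -0.2847974 ,  0.37539471]), np.float64(0.03615799273576798))
(array([ 0.8019355 , -0.33503253,  0.38092518]), np.float64(0.05598640059809608))
(array([ 0.51585166, -0.35521094,  0.12879649]), np.float64(0.0006764901788282869)) [ 0.51585982 -0.35501576  0.131     ] [ 0.51452649 -0.35093024  0.131     ]
0.055 [ 0.61907767 -0.15524169  0.055     ] [ 0.62222781 -0.16624717  0.055     ]
0.061 [ 0.61765555 -0.1560125   0.061     ] [ 0.61861394 -0.15898968  0.061     ]
0.067 [ 0.61623344 -0.15678331  0.067     ] [ 0.61500008 -0.1517322   0.067     ]
0 [0.60984519 0.22823157 0.        ]
0.1 [0.58815621 0.18136078 0.1       ]
0.2 [0.56646723 0.13448999 0.2       ]
0.3 [0.54477825 0.08761919 0.3       ]
```

View pics/lamp.png

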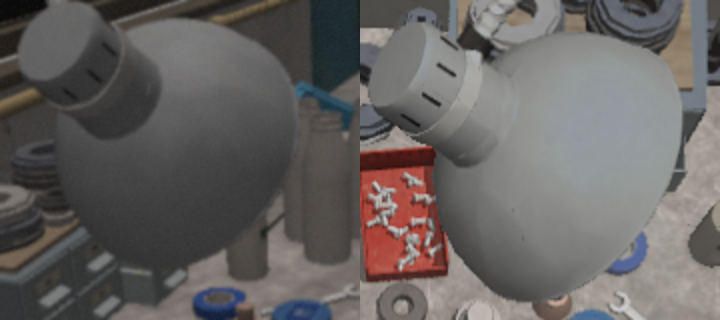

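```bash
cat > plan.py <<'E'
from plant import r
import numpy as np
from scipy.spatial.transform import Rotation as R
def pose(): 
    s=r.get_state(); return np.array(s["tool_pos"]),R.from_quat(s["eef_rot"])
def down(az): # y axis at azimuth az, z down
    y=np.array([np.cos(az),np.sin(az),0]);z=np.array([0,0,-1.]);return R.from_matrix(np.array([np.cross(y,z),y,z]).T)
def rows(wps,p=None,q=None):
    if p is None:p,q=pose()
    for w in wps:
        d=q.inv().apply(np.array(w[:3])-p);v=(q.inv()*down(w[3])).as_rotvec(degrees=True)
        print("["+",".join(f"{x:.4f}" for x in d)+","+",".join(f"{x:.2f}" for x in v)+"],")
E
python3 - <<'E'
from plan import *
n=28
az0,az1=1.236,-0.6
W=[]
for i in range(1,n+1):
    t=i/n;t=t*t*(3-2*t)*.4+.6*t
    a=az0+(az1-az0)*t; rad=0.625-0.16*np.sin(np.pi*t)**1; W.append((rad*np.cos(a)if i<n else .5157,rad*np.sin(a) if i<n else -.354,0.239+.01*np.sin(np.pi*t),az0+(-0.5-az0)*t))
p0=np.array([.204,.591,.239]);q0=down(1.2392)
print(np.round([np.linalg.norm(np.array(W[i+1][:3])-W[i][:3]) for i in range(n-1)],3))
st=[0,10,19,28]
for a,b in zip(st,st[1:]):
    p,q=(p0,q0) if a==0 else (np.array(W[a-1][:3]),down(W[a-1][3]))
    print("call");rows(W[a:b],p,q)
E
```

```text
[0.031 0.034 0.036 0.037 0.038 0.039 0.039 0.039 0.038 0.038 0.037 0.037
 0.037 0.037 0.037 0.037 0.038 0.038 0.039 0.039 0.039 0.038 0.037 0.036
 0.034 0.031 0.03 ]
call
[-0.0273,-0.0124,-0.0007,0.00,0.00,2.46],
[-0.0550,-0.0272,-0.0015,0.00,0.00,5.03],
[-0.0841,-0.0447,-0.0024,0.00,0.00,7.85],
[-0.1138,-0.0649,-0.0033,0.00,0.00,10.91],
[-0.1435,-0.0877,-0.0043,0.00,0.00,14.19],
[-0.1728,-0.1127,-0.0052,0.00,0.00,17.67],
[-0.2011,-0.1394,-0.0062,0.00,0.00,21.32],
[-0.2283,-0.1676,-0.0071,0.00,0.00,25.12],
[-0.2542,-0.1967,-0.0079,0.00,0.00,29.06],
[-0.2788,-0.2262,-0.0086,0.00,0.00,33.10],
call
[-0.0360,-0.0120,-0.0006,0.00,0.00,4.13],
[-0.0713,-0.0242,-0.0010,0.00,0.00,8.32],
[-0.1060,-0.0366,-0.0013,0.00,0.00,12.56],
[-0.1405,-0.0490,-0.0014,0.00,0.00,16.82],
[-0.1750,-0.0613,-0.0013,0.00,0.00,21.08],
[-0.2097,-0.0738,-0.0010,0.00,0.00,25.32],
[-0.2448,-0.0866,-0.0006,0.00,0.00,29.51],
[-0.2802,-0.1002,0.0000,0.00,0.00,33.64],
[-0.3158,-0.1149,0.0007,0.00,0.00,37.68],
call
[-0.0378,0.0091,0.0008,0.00,0.00,3.93],
[-0.0762,0.0167,0.0017,0.00,0.00,7.74],
[-0.1148,0.0226,0.0027,0.00,0.00,11.39],
[-0.1530,0.0264,0.0036,0.00,0.00,14.86],
[-0.1904,0.0281,0.0046,0.00,0.00,18.14],
[-0.2263,0.0278,0.0055,0.00,0.00,21.21],
[-0.2602,0.0256,0.0064,0.00,0.00,24.03],
[-0.2915,0.0219,0.0072,0.00,0.00,26.59],
[-0.3207,0.0171,0.0079,0.00,0.00,28.87],
```

>>> {"op": "carry_out", "data": {
  "commands": [
    [-0.027, -0.012, -0.001, 0, 0, 2.5],
    [-0.055, -0.027, -0.002, 0, 0, 5],
    [-0.084, -0.045, -0.002, 0, 0, 8],
    [-0.114, -0.065, -0.003, 0, 0, 11],
    [-0.144, -0.088, -0.004, 0, 0, 14],
    [-0.173, -0.113, -0.005, 0, 0, 17.5],
    [-0.201, -0.139, -0.006, 0, 0, 21.5],
    [-0.228, -0.168, -0.007, 0, 0, 25],
    [-0.254, -0.197, -0.008, 0, 0, 29],
    [-0.279, -0.226, -0.009, 0, 0, 33]
  ],
  "fingers": 0
}}

```text
clock: 1.9
tool_pos: [0.3944, 0.285, 0.248]
eef_rot: [0.44, 0.898, 0.0, 0.0]
contact_force: [1.0, -0.7, 0.0]
opening: 0.999
```

>>> {"op": "carry_out", "data": {
  "commands": [
    [-0.036, -0.012, -0.001, 0, 0, 4],
    [-0.071, -0.024, -0.001, 0, 0, 8.5],
    [-0.106, -0.037, -0.001, 0, 0, 12.5],
    [-0.14, -0.049, -0.001, 0, 0, 17],
    [-0.175, -0.061, -0.001, 0, 0, 21],
    [-0.21, -0.074, -0.001, 0, 0, 25.5],
    [-0.245, -0.087, -0.001, 0, 0, 29.5],
    [-0.28, -0.1, 0, 0, 0, 33.5],
    [-0.316, -0.115, 0.001, 0, 0, 37.5],
    [-0.316, -0.115, 0.001, 0, 0, 37.5]
  ]
}}

```text
clock: 2.9
tool_pos: [0.4987, -0.0398, 0.247]
eef_rot: [0.708, 0.706, -0.001, 0.002]
contact_force: [0.1, -0.2, 0.2]
opening: 0.998
```

>>> {"op": "carry_out", "data": {
  "commands": [
    [-0.038, 0.008, 0.001, 0, 0, 4],
    [-0.076, 0.015, 0.002, 0, 0, 7.5],
    [-0.115, 0.021, 0.003, 0, 0, 11.5],
    [-0.153, 0.025, 0.004, 0, 0, 15],
    [-0.19, 0.026, 0.005, 0, 0, 18],
    [-0.226, 0.026, 0.005, 0, 0, 21],
    [-0.26, 0.024, 0.006, 0, 0, 24],
    [-0.292, 0.02, 0.007, 0, 0, 26.5],
    [-0.314, 0.0175, 0.008, 0, 0, 28.5],
    [-0.314, 0.0175, 0.008, 0, 0, 28.5],
    [-0.314, 0.0175, 0.008, 0, 0, 28.5]
  ]
}}

```text
clock: 4.0
tool_pos: [0.5181, -0.3459, 0.2384]
eef_rot: [0.857, 0.516, 0.0, -0.001]
contact_force: [0.6, 0.8, 0.1]
opening: 1.003
```

```bash
python3 - <<'E'
from plan import *
import cv2
s=r.get_state();print(np.round(s["q"],3),s["tool_pos"],s["eef_rot"],s["contact_force"])
for n in("side","top"): cv2.imwrite(f"pics/{n}1.png",r.snapshot(n)["img"])
s=r.get_state();print(s["contact_force"])
rows([(.5157,-.354,.2,-.5),(.5157,-.354,.083,-.5)])
import cv2
cv2.imwrite("pics/b1.png",cv2.resize(np.hstack([cv2.imread("pics/side1.png"),cv2.imread("pics/top1.png")]),(800,300)))
E
```

```text
[ 0.406  0.693  0.198  1.584 -0.165  0.882  0.178] [ 0.51814026 -0.34590695  0.23842912] [ 8.56851716e-01  5.15562268e-01  4.09636415e-04 -7.19305469e-04] [0.63528155 0.79322383 0.11550571]
[-0.38144641  0.27288087  0.2129331 ]
[-0.0096,0.0017,0.0386,-0.04,-0.11,0.83],
[-0.0099,0.0018,0.1556,-0.04,-0.11,0.83],
```

View pics/b1.png

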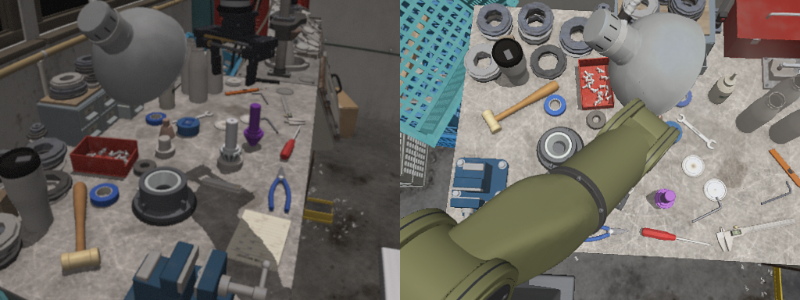

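>>> {"op": "carry_out", "data": {
  "commands": [
    [-0.0097, 0.0017, 0.03, 0, 0, 0.8],
    [-0.0097, 0.0017, 0.06, 0, 0, 0.8],
    [-0.0097, 0.0017, 0.088, 0, 0, 0.8],
    [-0.0097, 0.0017, 0.088, 0, 0, 0.8],
    [-0.0097, 0.0017, 0.088, 0, 0, 0.8]
  ]
}}

```text
clock: 4.6
tool_pos: [0.5154, -0.3554, 0.1511]
eef_rot: [0.86, 0.51, 0.0, -0.0]
contact_force: [-0.2, 0.2, 0.1]
opening: 1.004
```

```bash
python3 - <<'E'
from plan import *
from h import proj
import cv2
p=r.snapshot("side");s=r.get_state();print(s["tool_pos"],s["contact_force"])
im=p["img"].copy();u=proj("side",np.array(s["tool_pos"]));print(u,proj("side",np.array([.5157,-.354,.131])))
cv2.imwrite("pics/g1.png",cv2.resize(im[20:240,180:400],None,fx=2.7,fy=2.7))
E
```

```text
[ 0.51594665 -0.35616688  0.15199599] [ 1.25865833 -0.1597561   1.51188634]
[297.64712177 143.07257399] [297.09175047 153.51933257]
```

View pics/g1.png

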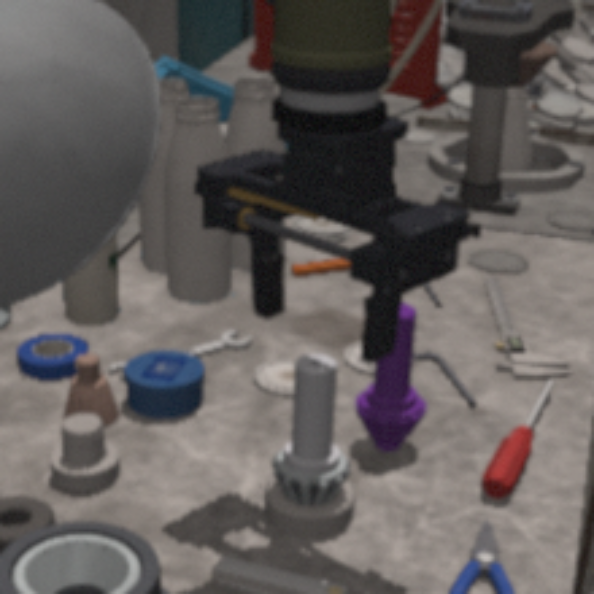

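>>> {"op": "carry_out", "data": {
  "commands": [
    [0, 0, 0.03, 0, 0, 0],
    [0, 0, 0.055, 0, 0, 0],
    [0, 0, 0.068, 0, 0, 0],
    [0, 0, 0.068, 0, 0, 0],
    [0, 0, 0.068, 0, 0, 0]
  ]
}}

```text
clock: 5.15
tool_pos: [0.5156, -0.3572, 0.084]
eef_rot: [0.861, 0.509, 0.0, 0.001]
contact_force: [0.2, -0.3, 0.3]
opening: 1.002
```

>>> {"op": "carry_out", "data": {
  "commands": [
    [0, 0, 0, 0, 0, 0],
    [0, 0, 0, 0, 0, 0],
    [0, 0, 0, 0, 0, 0],
    [0, 0, 0, 0, 0, 0],
    [0, 0, 0, 0, 0, 0],
    [0, 0, 0, 0, 0, 0],
    [0, 0, 0, 0, 0, 0],
    [0, 0, 0, 0, 0, 0]
  ],
  "fingers": 255,
  "grip_force": 50
}}

```text
clock: 5.95
tool_pos: [0.5161, -0.3574, 0.083]
eef_rot: [0.861, 0.509, 0.001, 0.001]
contact_force: [1.8, -1.8, -0.6]
opening: 0.33
```

```bash
python3 - <<'E'
from plan import *
s=r.get_state();print({k:np.round(v,4).tolist() for k,v in s.items()})
E
```

```text
{'clock': 5.95, 'q': [0.4542, 0.9022, 0.143, 1.6832, -0.2093, 0.5678, 0.2173], 'qd': [0.0002, -0.0017, 0.0002, -0.0022, 0.0018, 0.0094, -0.0006], 'joint_torque': [0.2134, -55.8871, 3.7212, -9.1182, 0.0415, 0.6139, 0.0136], 'tool_pos': [0.5161, -0.3574, 0.083], 'eef_rot': [0.8608, 0.509, 0.0008, 0.0015], 'contact_force': [1.7553, -1.7813, -0.6157], 'moment': [-0.2423, -0.2273, -0.0059], 'opening': 0.3296}
```

>>> {"op": "carry_out", "data": {
  "commands": [
    [0, 0, -0.003, 0, 0, 0],
    [0, 0, -0.008, 0, 0, 0],
    [0, 0, -0.02, 0, 0, 0],
    [0, 0, -0.04, 0, 0, 0],
    [0, 0, -0.06, 0, 0, 0],
    [0, 0, -0.08, 0, 0, 0],
    [0, 0, -0.095, 0, 0, 0],
    [0, 0, -0.095, 0, 0, 0],
    [0, 0, -0.095, 0, 0, 0],
    [0, 0, -0.095, 0, 0, 0]
  ]
}}

```text
clock: 6.95
tool_pos: [0.5139, -0.3559, 0.1767]
eef_rot: [0.861, 0.509, -0.0, -0.001]
contact_force: [-0.1, 0.3, -5.2]
opening: 0.334
```

```bash
python3 - <<'E'
from plan import *
import cv2
F=[]
for i in range(8):
    p=r.snapshot("side" if i%2 else "top");s=r.get_state();F.append(np.r_[s["contact_force"],s["moment"],s["tool_pos"]])
    if i==7: cv2.imwrite("pics/l1.png",p["img"]); 
    if i==6: cv2.imwrite("pics/l1t.png",p["img"]);
    for l in("spindle_stem","housing_face"):
      if i in(6,7): print(i,l,[(round(d["p"],2),np.round(d["xyz"],4).tolist()) for d in r.spot_point(p,l)])
print(np.round(np.mean(F,0),4),np.round(np.std(F,0),4)); print(s["clock"],s["eef_rot"],s["opening"],np.round(s["q"],2))
E
```

```text
6 spindle_stem [(0.33, [0.616, -0.1566, 0.0094])]
6 housing_face [(0.94, [0.6198, -0.1569, 0.0662])]
7 spindle_stem [(0.91, [0.5169, -0.3532, 0.1949]), (0.6, [0.4804, -0.4703, 0.0952])]
7 housing_face [(0.59, [0.6222, -0.1547, 0.067])]
[-0.1083 -0.1427 -4.4307 -0.0838  0.0994 -0.0171  0.5144 -0.3563  0.177 ] [5.296e-01 2.560e-01 4.429e-01 4.380e-02 2.360e-02 2.060e-02 3.000e-04
 2.000e-04 3.000e-04]
7.45 [ 8.60800133e-01  5.08943143e-01 -1.70066002e-05 -9.26527162e-05] 0.33229249463706023 [ 0.43  0.77  0.18  1.63 -0.19  0.76  0.2 ]
```

View pics/l1.png

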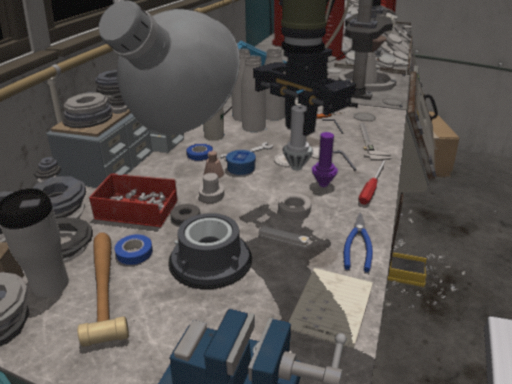

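View pics/l1t.png

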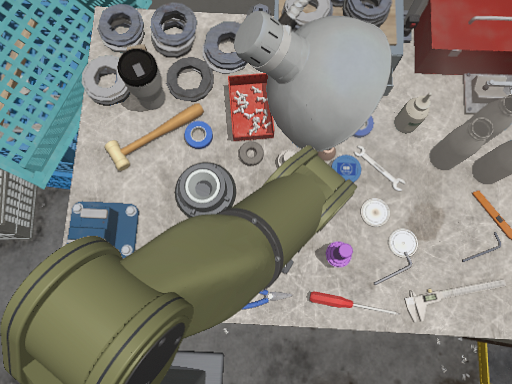

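```bash
python3 - <<'E'
from h import *
from scipy.optimize import least_squares
res={}
for n,(x0,y0,x1,y1) in {"top":(170,155,240,220),"side":(170,205,255,285)}.items():
    g=cv2.cvtColor(cv2.imread(f"pics/{n}0.png"),cv2.COLOR_BGR2GRAY)[y0:y1,x0:x1]
    f=4;G=cv2.GaussianBlur(cv2.resize(g,None,fx=f,fy=f,interpolation=cv2.INTER_CUBIC),(0,0),2)
    # radial profile from centre: find inner edge (rise) and outer edge (fall)
    c=np.array([202.7,186]) if n=="top" else np.array([208.4,231.6])
    pi=[];po=[]
    for a in np.linspace(0,2*np.pi,72,endpoint=False):
        rr=np.arange(8,32,.1); u=c[0]+rr*np.cos(a)-x0;v=c[1]+rr*np.sin(a)*(1 if n=="top" else .6)-y0
        pr=cv2.remap(G,(u*f+1.5).astype(np.float32)[None],(v*f+1.5).astype(np.float32)[None],cv2.INTER_LINEAR)[0].astype(float)
        k=np.argmax(pr);d=np.gradient(pr)
        i=max(0,k-60)+np.argmax(d[max(0,k-60):k+1]); o=k+np.argmin(d[k:k+60])
        if d[o]<-1: po.append((u[o]+x0,v[o]+y0))
        if d[i]>.5: pi.append((u[i]+x0,v[i]+y0))
    res[n]=(np.array(pi),np.array(po))
    print(n,len(pi),len(po),cv2.fitEllipse(np.array(pi,np.float32)),cv2.fitEllipse(np.array(po,np.float32)))
t=np.linspace(0,2*np.pi,181)
def circ(n,x,y,z,rad): return np.array([proj(n,np.array([x+rad*np.cos(a),y+rad*np.sin(a),z])) for a in t])
def f(p,which,fr,ns):
    out=[]
    for n in ns:
        P=circ(n,p[0],p[1],p[2],p[3] if fr else (.033,.041)[which])
        for q in res[n][which]: 
            D=np.linalg.norm(P-q,axis=1);k=np.argmin(D[:-1]); 
            c=P[:-1].mean(0); out.append(np.linalg.norm(q-c)-np.linalg.norm(P[k]-c))
    return out
for w in(0,1):
  for fr in (0,1):
    s=least_squares(f,[.618,-.156,.06,(.033,.041)[w]],args=(w,fr,("top","side")),loss="soft_l1",f_scale=.5); print(w,fr,s.x,np.std(s.fun))
  print("views",[ (cv2.fitEllipse(res[n][w].astype(np.float32))[0]) for n in res])
E
```

```text
top 72 72 ((202.0283966064453, 185.42266845703125), (27.162538528442383, 28.66670036315918), 75.29297637939453) ((202.06817626953125, 185.52320861816406), (33.202796936035156, 34.36524963378906), 66.43934631347656)
side 72 72 ((207.90652465820312, 231.17547607421875), (21.883106231689453, 38.394554138183594), 85.2056884765625) ((207.97462463378906, 231.30508422851562), (27.173206329345703, 46.58493423461914), 85.13765716552734)
0 0 [ 0.6177369  -0.15519949  0.06594944  0.033     ] 0.25172917754151575
0 1 [ 0.61764894 -0.15514299  0.06587121  0.03202455] 0.2661012523492793
views [(202.0283966064453, 185.42266845703125), (207.90652465820312, 231.17547607421875)]
1 0 [ 0.61786568 -0.15582941  0.06586506  0.041     ] 0.2830358830373076
1 1 [ 0.61751463 -0.1552357   0.0659126   0.03897067] 0.2218969056528808
views [(202.06817626953125, 185.52320861816406), (207.97462463378906, 231.30508422851562)]
```

```bash
python3 - <<'E'
from plan import *
rows([(.618,-.1576,.177,-.503)])
E
```

```text
[0.2241,-0.0055,0.0007,-0.00,-0.00,0.01],
```

>>> {"op": "carry_out", "data": {
  "commands": [
    [0.015, 0, 0, 0, 0, 0],
    [0.04, -0.001, 0, 0, 0, 0],
    [0.075, -0.002, 0, 0, 0, 0],
    [0.11, -0.003, 0, 0, 0, 0],
    [0.145, -0.004, 0, 0, 0, 0],
    [0.18, -0.004, 0, 0, 0, 0],
    [0.21, -0.005, 0, 0, 0, 0],
    [0.224, -0.0055, 0, 0, 0, 0],
    [0.224, -0.0055, 0, 0, 0, 0],
    [0.224, -0.0055, 0, 0, 0, 0],
    [0.224, -0.0055, 0, 0, 0, 0],
    [0.224, -0.0055, 0, 0, 0, 0]
  ]
}}

```text
clock: 8.75
tool_pos: [0.6169, -0.1601, 0.1778]
eef_rot: [0.862, 0.508, -0.001, 0.0]
contact_force: [-0.7, 0.2, -4.1]
opening: 0.327
```

```bash
python3 - <<'E'
from plan import *
import cv2
F=[]
for i in range(6):
    p=r.snapshot("side");s=r.get_state();F.append(np.r_[s["contact_force"],s["moment"],s["tool_pos"]])
cv2.imwrite("pics/c1.png",cv2.resize(p["img"][60:290,130:330],None,fx=2.6,fy=2.6))
print([(round(d["p"],2),np.round(d["xyz"],4).tolist()) for d in r.spot_point(p,"spindle_stem")])
print(np.round(np.mean(F,0),4)); print(s["clock"],s["eef_rot"],np.round(s["q"],2))
rows([(.618,-.1576,.125,-.503)])
E
```

```text
[(0.97, [0.6172, -0.1534, 0.1956]), (0.57, [0.4804, -0.4705, 0.0934])]
[ 1.9740e-01  1.5530e-01 -4.8129e+00 -6.0200e-02  9.9900e-02  4.8000e-03
  6.1750e-01 -1.5870e-01  1.7770e-01]
9.05 [ 8.60898693e-01  5.08776413e-01  3.42313974e-05 -4.52168784e-05] [ 0.06  0.79  0.23  1.6  -0.23  0.78 -0.12]
[0.0003,0.0000,0.0527,-0.00,-0.00,0.00],
```

View pics/c1.png

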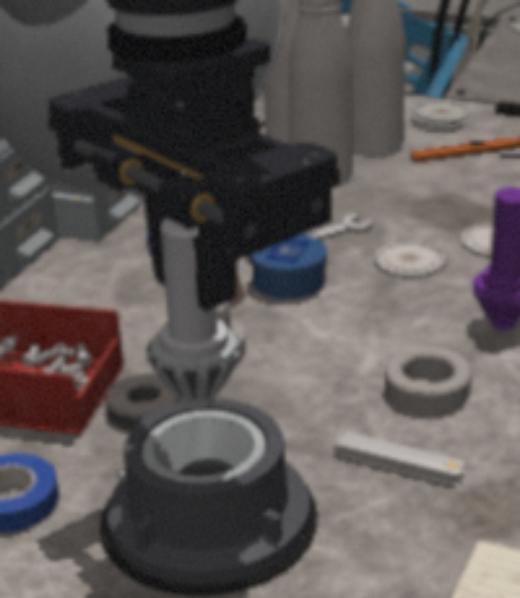

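>>> {"op": "carry_out", "data": {
  "commands": [
    [0.001, 0, 0.01, 0, 0, 0],
    [0.001, 0, 0.025, 0, 0, 0],
    [0.001, 0, 0.042, 0, 0, 0],
    [0.001, 0, 0.055, 0, 0, 0],
    [0.001, 0, 0.065, 0, 0, 0],
    [0.001, 0, 0.068, 0, 0, 0],
    [0.001, 0, 0.068, 0, 0, 0],
    [0.001, 0, 0.068, 0, 0, 0]
  ]
}}

```text
clock: 9.9
tool_pos: [0.6189, -0.157, 0.1103]
eef_rot: [0.861, 0.509, 0.0, 0.0]
contact_force: [0.6, 0.1, -4.2]
opening: 0.331
```

>>> {"op": "carry_out", "data": {
  "commands": [
    [0, 0, 0.001, 0, 0, 0],
    [0, 0, 0.002, 0, 0, 0],
    [0, 0, 0.003, 0, 0, 0],
    [0, 0, 0.003, 0, 0, 0]
  ]
}}

```text
clock: 10.3
tool_pos: [0.6183, -0.1568, 0.1067]
eef_rot: [0.861, 0.509, -0.0, -0.0]
contact_force: [-0.1, 0.6, -5.4]
opening: 0.331
```

>>> {"op": "carry_out", "data": {
  "commands": [
    [0, 0, 0.0007, 0, 0, 0],
    [0, 0, 0.0014, 0, 0, 0],
    [0, 0, 0.002, 0, 0, 0],
    [0, 0, 0.002, 0, 0, 0]
  ]
}}

```text
clock: 10.7
tool_pos: [0.6182, -0.157, 0.1046]
eef_rot: [0.861, 0.509, -0.0, -0.0]
contact_force: [-0.7, 0.4, -5.2]
opening: 0.327
```

>>> {"op": "carry_out", "data": {
  "commands": [
    [0, 0, 0.0005, 0, 0, 0],
    [0, 0, 0.001, 0, 0, 0],
    [0, 0, 0.0015, 0, 0, 0],
    [0, 0, 0.0015, 0, 0, 0]
  ]
}}

```text
clock: 11.1
tool_pos: [0.618, -0.1574, 0.1033]
eef_rot: [0.861, 0.509, -0.0, 0.0]
contact_force: [-1.8, -1.9, -2.9]
opening: 0.332
```

>>> {"op": "carry_out", "data": {
  "commands": [
    [0, 0, 0.0005, 0, 0, 0],
    [0, 0, 0.001, 0, 0, 0],
    [0, 0, 0.001, 0, 0, 0]
  ]
}}

```text
clock: 11.4
tool_pos: [0.6179, -0.1576, 0.1023]
eef_rot: [0.861, 0.509, -0.0, 0.0]
contact_force: [-3.6, -3.5, 0.1]
opening: 0.329
```

>>> {"op": "carry_out", "data": {
  "commands": [
    [0, 0, 0.0005, 0, 0, 0],
    [0, 0, 0.001, 0, 0, 0],
    [0, 0, 0.001, 0, 0, 0]
  ]
}}

```text
clock: 11.7
tool_pos: [0.6177, -0.1579, 0.1015]
eef_rot: [0.861, 0.509, -0.001, 0.0]
contact_force: [-4.9, -2.8, 2.6]
opening: 0.331
```

>>> {"op": "carry_out", "data": {
  "commands": [
    [-0.0006, -0.0004, 0, 0, 0, 0],
    [-0.0012, -0.0009, 0, 0, 0, 0],
    [-0.0012, -0.0009, 0, 0, 0, 0],
    [-0.0012, -0.0009, 0, 0, 0, 0]
  ]
}}

```text
clock: 12.1
tool_pos: [0.6174, -0.1579, 0.1013]
eef_rot: [0.861, 0.509, 0.0, 0.0]
contact_force: [-2.8, -4.1, 0.4]
opening: 0.328
```

```bash
cat > m.py <<'E'
from plan import *
def meas(n=5):
    F=[]
    for i in range(n):
        p=r.snapshot("side");s=r.get_state();F.append(np.r_[s["contact_force"],s["moment"],s["tool_pos"]])
    m=np.mean(F,0);q=R.from_quat(s["eef_rot"])
    print("F",np.round(m[:3],2),"M",np.round(m[3:6],3),"P",np.round(m[6:],4),"Ftool",np.round(q.inv().apply(m[:3]),2),"Mtool",np.round(q.inv().apply(m[3:6]),3)); print(s["clock"],np.round(s["eef_rot"],4),round(s["opening"],3))
    return p
if __name__=="__main__": meas()
E
python3 m.py
```

```text
F [-2.09 -3.84  0.97] M [-1.065  0.556  0.007] P [ 0.6173 -0.1579  0.1014] Ftool [-4.37  0.02 -0.97] Mtool [-0.026 -1.201 -0.008]
12.35 [8.608e-01 5.089e-01 2.000e-04 4.000e-04] 0.33
```

>>> {"op": "carry_out", "data": {
  "commands": [
    [-0.0006, 0, 0, 0, 0, 0],
    [-0.0013, 0, 0, 0, 0, 0],
    [-0.0013, 0, 0, 0, 0, 0]
  ]
}}

```text
clock: 12.65
tool_pos: [0.6169, -0.1581, 0.1011]
eef_rot: [0.861, 0.509, 0.001, -0.0]
contact_force: [0.0, -3.7, -1.0]
opening: 0.332
```

```bash
python3 m.py
```

```text
F [ 0.38 -2.81 -2.36] M [-0.73  -0.021 -0.038] P [ 0.6169 -0.1581  0.1011] Ftool [-2.28  1.69  2.36] Mtool [-0.369 -0.63   0.038]
12.9 [ 8.607e-01  5.091e-01  4.000e-04 -0.000e+00] 0.332
```

>>> {"op": "carry_out", "data": {
  "commands": [
    [-0.0006, 0.0003, 0.0003, 0, 0, 0],
    [-0.0012, 0.0006, 0.0006, 0, 0, 0],
    [-0.0012, 0.0006, 0.001, 0, 0, 0],
    [-0.0012, 0.0006, 0.001, 0, 0, 0]
  ]
}}

```text
clock: 13.3
tool_pos: [0.6167, -0.1589, 0.1002]
eef_rot: [0.861, 0.509, 0.001, -0.0]
contact_force: [2.6, 0.4, -2.2]
opening: 0.327
```

```bash
python3 m.py
```

```text
F [ 1.61  1.07 -2.09] M [ 0.153 -0.328 -0.038] P [ 0.6167 -0.159   0.1002] Ftool [1.71 0.9  2.09] Mtool [-0.214  0.292  0.038]
13.55 [ 8.607e-01  5.092e-01  5.000e-04 -4.000e-04] 0.328
```

>>> {"op": "carry_out", "data": {
  "commands": [
    [0.0003, 0.0004, 0.0005, 0, 0, 0],
    [0.0003, 0.0004, 0.001, 0, 0, 0],
    [0.0003, 0.0004, 0.001, 0, 0, 0]
  ]
}}

```text
clock: 13.85
tool_pos: [0.6168, -0.1591, 0.0999]
eef_rot: [0.861, 0.509, 0.0, -0.0]
contact_force: [-0.9, 2.7, 6.0]
opening: 0.33
```

```bash
python3 m.py
```

```text
F [-0.33  3.14  5.73] M [ 0.666  0.261 -0.006] P [ 0.6169 -0.1591  0.0999] Ftool [ 2.6  -1.8  -5.72] Mtool [0.55  0.458 0.006]
14.1 [ 8.607e-01  5.092e-01  3.000e-04 -5.000e-04] 0.326
```

>>> {"op": "carry_out", "data": {
  "commands": [
    [0.0005, -0.0004, 0, 0, 0, 0],
    [0.001, -0.0007, 0, 0, 0, 0],
    [0.001, -0.0007, 0, 0, 0, 0]
  ]
}}

```text
clock: 14.4
tool_pos: [0.6168, -0.159, 0.0999]
eef_rot: [0.861, 0.509, 0.0, 0.0]
contact_force: [-0.4, 1.9, 5.6]
opening: 0.323
```

```bash
python3 m.py
```

```text
F [-0.07  1.68  5.78] M [0.322 0.208 0.031] P [ 0.6168 -0.159   0.0999] Ftool [ 1.44 -0.86 -5.78] Mtool [ 0.337  0.182 -0.031]
14.65 [8.608e-01 5.089e-01 2.000e-04 3.000e-04] 0.33
```

>>> {"op": "carry_out", "data": {
  "commands": [
    [0.0005, -0.0004, 0.0002, 0, 0, 0],
    [0.0011, -0.0007, 0.0005, 0, 0, 0],
    [0.0011, -0.0007, 0.0005, 0, 0, 0]
  ]
}}

```text
clock: 14.95
tool_pos: [0.6169, -0.1588, 0.0999]
eef_rot: [0.861, 0.509, 0.0, 0.001]
contact_force: [-0.7, 1.1, 7.6]
opening: 0.329
```

```bash
python3 m.py
```

```text
F [-0.27  0.06  7.7 ] M [0.034 0.337 0.022] P [ 0.6168 -0.1588  0.0999] Ftool [-0.09 -0.25 -7.7 ] Mtool [ 0.311 -0.133 -0.022]
15.2 [8.610e-01 5.086e-01 1.000e-04 1.100e-03] 0.332
```

>>> {"op": "carry_out", "data": {
  "commands": [
    [0, 0, 0.0004, 0, 0, 0],
    [0, 0, 0.0007, 0, 0, 0],
    [0, 0, 0.0007, 0, 0, 0],
    [0, 0, 0.0007, 0, 0, 0]
  ]
}}

```text
clock: 15.6
tool_pos: [0.6169, -0.1588, 0.0998]
eef_rot: [0.861, 0.509, 0.0, 0.001]
contact_force: [-0.9, 0.3, 12.4]
opening: 0.33
```

```bash
python3 m.py
```

```text
F [-1.66  0.95 11.68] M [0.122 0.591 0.024] P [ 0.6169 -0.1588  0.0998] Ftool [  0.02  -1.88 -11.69] Mtool [ 0.577 -0.178 -0.025]
15.85 [8.610e-01 5.086e-01 2.000e-04 1.100e-03] 0.33
```

>>> {"op": "carry_out", "data": {
  "commands": [
    [0, 0, -0.0001, 0, 0, 3],
    [0, 0, -0.0001, 0, 0, 7],
    [0, 0, -0.0001, 0, 0, 12],
    [0, 0, -0.0001, 0, 0, 12]
  ]
}}

```text
clock: 16.25
tool_pos: [0.6164, -0.1584, 0.0997]
eef_rot: [0.91, 0.415, -0.0, 0.001]
contact_force: [-2.1, 1.3, 12.3]
opening: 0.328
```

```bash
python3 m.py
```

```text
F [-2.35  1.5  12.08] M [ 0.377  0.758 -0.035] P [ 0.6164 -0.1584  0.0998] Ftool [ -0.4   -2.75 -12.09] Mtool [ 0.82  -0.21   0.035]
16.5 [ 9.094e-01  4.158e-01 -0.000e+00  5.000e-04] 0.327
```

>>> {"op": "carry_out", "data": {
  "commands": [
    [0, -0.0006, -0.0002, 0, 0, 4],
    [0.0001, -0.0012, -0.0003, 0, 0, 9],
    [0.0002, -0.0016, -0.0003, 0, 0, 15],
    [0.0004, -0.0019, -0.0003, 0, 0, 21.5],
    [0.0004, -0.0019, -0.0003, 0, 0, 21.5],
    [0.0004, -0.0019, -0.0003, 0, 0, 21.5]
  ]
}}

```text
clock: 17.1
tool_pos: [0.6157, -0.1571, 0.0998]
eef_rot: [0.971, 0.239, 0.0, 0.001]
contact_force: [-1.8, -0.8, 9.9]
opening: 0.326
```

```bash
python3 m.py
```

```text
F [-0.79  0.7   8.89] M [ 0.289  0.433 -0.015] P [ 0.6156 -0.1572  0.0998] Ftool [-0.37 -0.97 -8.89] Mtool [ 0.457 -0.249  0.015]
17.35 [9.711e-01 2.388e-01 4.000e-04 8.000e-04] 0.327
```

>>> {"op": "carry_out", "data": {
  "commands": [
    [0, 0.0001, 0.0002, 0, 0, -4],
    [0, 0.0005, 0.0003, 0, 0, -11],
    [0.0001, 0.0009, 0.0003, 0, 0, -18],
    [0.0002, 0.0013, 0.0003, 0, 0, -25],
    [0.0004, 0.0016, 0.0003, 0, 0, -31],
    [0.0004, 0.0017, 0.0003, 0, 0, -33.5],
    [0.0004, 0.0017, 0.0003, 0, 0, -33.5]
  ]
}}

```text
clock: 18.05
tool_pos: [0.6169, -0.1588, 0.0998]
eef_rot: [0.861, 0.509, 0.0, 0.001]
contact_force: [-0.9, 1.1, 9.9]
opening: 0.328
```

```bash
python3 m.py
```

```text
F [-1.13  0.11 11.09] M [-0.026  0.469  0.013] P [ 0.6169 -0.1588  0.0998] Ftool [ -0.46  -1.01 -11.09] Mtool [ 0.399 -0.249 -0.014]
18.3 [8.610e-01 5.086e-01 2.000e-04 1.300e-03] 0.329
```

>>> {"op": "carry_out", "data": {
  "commands": [
    [0, 0.0003, 0, 0, 0, -4],
    [0, 0.0007, 0, 0, 0, -11],
    [0.0001, 0.0011, 0, 0, 0, -18],
    [0.0002, 0.0015, 0, 0, 0, -25],
    [0.0004, 0.0018, 0, 0, 0, -31],
    [0.0005, 0.002, 0, 0, 0, -34],
    [0.0005, 0.002, 0, 0, 0, -34],
    [0.0005, 0.002, 0, 0, 0, -34]
  ]
}}

```text
clock: 19.1
tool_pos: [0.6189, -0.1594, 0.0998]
eef_rot: [0.675, 0.738, -0.0, 0.001]
contact_force: [-1.4, 0.1, 10.4]
opening: 0.328
```

```bash
python3 m.py
```

```text
F [-1.45  0.37 10.53] M [-0.182  0.427  0.014] P [ 0.6189 -0.1594  0.0997] Ftool [  0.47  -1.4  -10.53] Mtool [ 0.441 -0.143 -0.016]
19.35 [ 6.747e-01  7.381e-01 -3.000e-04  1.400e-03] 0.327
```

>>> {"op": "carry_out", "data": {
  "commands": [
    [0, -0.0003, 0, 0, 0, 5],
    [0.0001, -0.0007, 0, 0, 0, 12],
    [0.0003, -0.0011, 0, 0, 0, 19],
    [0.0005, -0.0015, 0, 0, 0, 26],
    [0.0007, -0.0018, 0, 0, 0, 33],
    [0.001, -0.0021, 0, 0, 0, 40],
    [0.0013, -0.0024, 0, 0, 0, 47],
    [0.0016, -0.0026, 0, 0, 0, 54],
    [0.0019, -0.0028, 0, 0, 0, 61],
    [0.0023, -0.003, 0, 0, 0, 66],
    [0.0023, -0.003, 0, 0, 0, 68],
    [0.0023, -0.003, 0, 0, 0, 68]
  ]
}}

```text
clock: 20.55
tool_pos: [0.6156, -0.1571, 0.0997]
eef_rot: [0.972, 0.234, 0.0, 0.001]
contact_force: [-1.3, 0.9, 11.5]
opening: 0.327
```

```bash
python3 m.py
```

```text
F [-1.33  0.61 10.39] M [ 0.277  0.545 -0.018] P [ 0.6156 -0.1571  0.0997] Ftool [ -0.9   -1.13 -10.39] Mtool [ 0.495 -0.359  0.017]
20.8 [9.721e-01 2.346e-01 6.000e-04 9.000e-04] 0.33
```

Load about 15 N, turned +34°. Now the second back-swing.

>>> {"op": "carry_out", "data": {
  "commands": [
    [0, 0.0003, 0, 0, 0, -5],
    [0, 0.0007, 0, 0, 0, -12],
    [0.0001, 0.0011, 0, 0, 0, -19],
    [0.0002, 0.0015, 0, 0, 0, -26],
    [0.0004, 0.0019, 0, 0, 0, -33],
    [0.0006, 0.0023, 0, 0, 0, -40],
    [0.0009, 0.0026, 0, 0, 0, -47],
    [0.0012, 0.0029, 0, 0, 0, -54],
    [0.0015, 0.0031, 0, 0, 0, -61],
    [0.0018, 0.0033, 0, 0, 0, -66],
    [0.0019, 0.0033, 0, 0, 0, -68],
    [0.0019, 0.0033, 0, 0, 0, -68]
  ]
}}

```text
clock: 22.0
tool_pos: [0.6189, -0.1595, 0.0997]
eef_rot: [0.674, 0.738, -0.0, 0.001]
contact_force: [-1.7, 0.6, 10.6]
opening: 0.326
```

```bash
python3 m.py
```

```text
F [-1.57  0.1  11.02] M [-0.141  0.431 -0.006] P [ 0.6189 -0.1594  0.0998] Ftool [  0.22  -1.54 -11.02] Mtool [ 0.442 -0.102  0.004]
22.25 [ 6.747e-01  7.381e-01 -3.000e-04  1.400e-03] 0.33
```

>>> {"op": "carry_out", "data": {
  "commands": [
    [0, -0.0003, 0, 0, 0, 5],
    [0.0001, -0.0007, 0, 0, 0, 12],
    [0.0003, -0.0011, 0, 0, 0, 19],
    [0.0005, -0.0015, 0, 0, 0, 26],
    [0.0007, -0.0019, 0, 0, 0, 32],
    [0.0007, -0.002, 0, 0, 0, 34],
    [0.0007, -0.002, 0, 0, 0, 34],
    [0.0007, -0.0022, -0.0007, 0, 0, 34],
    [0.0007, -0.0024, -0.0014, 0, 0, 34],
    [0.0007, -0.0024, -0.0016, 0, 0, 34],
    [0.0007, -0.0024, -0.0016, 0, 0, 34]
  ]
}}

```text
clock: 23.35
tool_pos: [0.6167, -0.1586, 0.0999]
eef_rot: [0.861, 0.509, 0.0, 0.001]
contact_force: [3.8, -2.5, 1.3]
opening: 0.329
```

```bash
python3 m.py
```

```text
F [ 3.35 -3.53  0.91] M [-1.023 -0.577 -0.019] P [ 0.6167 -0.1586  0.0999] Ftool [-1.47  4.64 -0.9 ] Mtool [-0.999 -0.618  0.018]
23.6 [8.610e-01 5.087e-01 2.000e-04 1.200e-03] 0.332
```

>>> {"op": "carry_out", "data": {
  "commands": [
    [-0.0004, 0.0006, 0, 0, 0, 0],
    [-0.0006, 0.0011, 0, 0, 0, 0],
    [-0.0006, 0.0011, 0, 0, 0, 0]
  ]
}}

```text
clock: 23.9
tool_pos: [0.6168, -0.1586, 0.0999]
eef_rot: [0.861, 0.509, 0.0, 0.0]
contact_force: [1.9, -4.0, 4.1]
opening: 0.331
```

```bash
python3 m.py
```

```text
F [ 1.97 -4.08  3.22] M [-1.022 -0.396 -0.026] P [ 0.6168 -0.1586  0.0999] Ftool [-2.63  3.7  -3.22] Mtool [-0.839 -0.704  0.026]
24.15 [8.608e-01 5.089e-01 0.000e+00 2.000e-04] 0.328
```

>>> {"op": "carry_out", "data": {
  "commands": [
    [0, 0.0008, -0.0002, 0, 0, 0],
    [0, 0.0016, -0.0005, 0, 0, 0],
    [0, 0.0016, -0.0005, 0, 0, 0]
  ]
}}

```text
clock: 24.45
tool_pos: [0.6171, -0.1587, 0.0999]
eef_rot: [0.861, 0.509, -0.001, -0.001]
contact_force: [-0.9, -3.4, 3.2]
opening: 0.331
```

```bash
python3 m.py
```

```text
F [-1.64 -2.38  4.61] M [-0.734  0.473 -0.036] P [ 0.6171 -0.1587  0.0999] Ftool [-2.88 -0.3  -4.61] Mtool [ 0.061 -0.871  0.038]
24.7 [ 8.608e-01  5.090e-01 -8.000e-04 -9.000e-04] 0.331
```

Lateral y is nulled; now x and the remaining push.

>>> {"op": "carry_out", "data": {
  "commands": [
    [-0.0007, 0, -0.0004, 0, 0, 0],
    [-0.0015, 0, -0.0008, 0, 0, 0],
    [-0.0015, 0, -0.0008, 0, 0, 0]
  ]
}}

```text
clock: 25.0
tool_pos: [0.617, -0.159, 0.1001]
eef_rot: [0.861, 0.509, -0.0, -0.001]
contact_force: [-0.4, -0.2, -3.4]
opening: 0.329
```

```bash
python3 m.py
```

```text
F [-0.54  0.69 -4.96] M [0.065 0.244 0.008] P [ 0.617  -0.1591  0.1002] Ftool [ 0.34 -0.79  4.96] Mtool [ 0.245 -0.061 -0.008]
25.25 [ 8.606e-01  5.092e-01 -2.000e-04 -1.100e-03] 0.329
```

>>> {"op": "carry_out", "data": {
  "commands": [
    [0, -0.0003, 0.0004, 0, 0, 0],
    [0.0002, -0.0004, 0.0008, 0, 0, 0],
    [0.0002, -0.0004, 0.0008, 0, 0, 0]
  ]
}}

```text
clock: 25.55
tool_pos: [0.617, -0.1592, 0.1003]
eef_rot: [0.861, 0.509, 0.0, -0.001]
contact_force: [-2.0, 3.5, -2.1]
opening: 0.331
```

```bash
python3 m.py
```

```text
F [-1.58  3.6  -1.14] M [0.719 0.519 0.008] P [ 0.617  -0.1593  0.1003] Ftool [ 2.4  -3.12  1.15] Mtool [ 0.801  0.38  -0.008]
25.8 [ 8.607e-01  5.091e-01  0.000e+00 -6.000e-04] 0.329
```

>>> {"op": "carry_out", "data": {
  "commands": [
    [0.0007, -0.0006, 0, 0, 0, 0],
    [0.0014, -0.0012, 0.0002, 0, 0, 0],
    [0.0014, -0.0012, 0.0004, 0, 0, 0],
    [0.0014, -0.0012, 0.0004, 0, 0, 0]
  ]
}}

```text
clock: 26.2
tool_pos: [0.617, -0.159, 0.1001]
eef_rot: [0.861, 0.509, 0.0, 0.001]
contact_force: [-1.7, 0.3, 0.7]
opening: 0.33
```

```bash
python3 m.py
```

```text
F [-1.47  0.27  1.01] M [-0.017  0.543  0.024] P [ 0.617  -0.1589  0.1001] Ftool [-0.47 -1.42 -1.01] Mtool [ 0.467 -0.277 -0.024]
26.45 [8.609e-01 5.088e-01 0.000e+00 5.000e-04] 0.331
```

>>> {"op": "carry_out", "data": {
  "commands": [
    [0, -0.0004, 0.0003, 0, 0, 0],
    [0.0001, -0.0007, 0.0007, 0, 0, 0],
    [0.0001, -0.0007, 0.0007, 0, 0, 0]
  ]
}}

```text
clock: 26.75
tool_pos: [0.6169, -0.1587, 0.0999]
eef_rot: [0.861, 0.509, 0.0, 0.001]
contact_force: [-2.1, -1.1, 5.0]
opening: 0.33
```

```bash
python3 m.py
```

```text
F [-2.12 -0.87  5.03] M [-0.267  0.558  0.013] P [ 0.6169 -0.1587  0.0999] Ftool [-1.79 -1.43 -5.03] Mtool [ 0.36  -0.503 -0.014]
27.0 [8.609e-01 5.088e-01 5.000e-04 1.000e-03] 0.33
```

>>> {"op": "carry_out", "data": {
  "commands": [
    [-0.0004, -0.0004, 0, 0, 0, 0],
    [-0.0007, -0.0007, 0, 0, 0, 0],
    [-0.0007, -0.0007, 0, 0, 0, 0],
    [-0.0007, -0.0007, 0, 0, 0, 0]
  ],
  "grip_force": 4
}}

```text
clock: 27.4
tool_pos: [0.6169, -0.1586, 0.0997]
eef_rot: [0.861, 0.509, 0.001, 0.001]
contact_force: [3.8, -1.6, 3.8]
opening: 0.336
```

```bash
python3 m.py
```

```text
F [ 3.92 -2.    4.14] M [-0.573 -0.82  -0.057] P [ 0.6168 -0.1586  0.0997] Ftool [ 0.13  4.41 -4.13] Mtool [-0.994 -0.107  0.056]
27.65 [0.8608 0.509  0.0011 0.0012] 0.337
```

>>> {"op": "carry_out", "data": {
  "commands": [
    [0, 0.0006, 0, 0, 0, 0],
    [0, 0.001, 0, 0, 0, 0],
    [0, 0.001, 0, 0, 0, 0]
  ]
}}

```text
clock: 27.95
tool_pos: [0.6168, -0.1586, 0.0995]
eef_rot: [0.861, 0.509, 0.001, 0.0]
contact_force: [4.0, -1.7, 5.5]
opening: 0.34
```

```bash
python3 m.py
```

```text
F [ 3.38 -1.39  6.  ] M [-0.461 -0.779 -0.003] P [ 0.6168 -0.1586  0.0995] Ftool [ 0.42  3.63 -6.  ] Mtool [-0.905 -0.029  0.002]
28.2 [8.608e-01 5.090e-01 5.000e-04 4.000e-04] 0.339
```

>>> {"op": "carry_out", "data": {
  "commands": [
    [0, 0.0003, -0.0005, 0, 0, 0],
    [0, 0.0006, -0.001, 0, 0, 0],
    [0, 0.0006, -0.001, 0, 0, 0]
  ]
}}

```text
clock: 28.5
tool_pos: [0.6166, -0.1585, 0.0997]
eef_rot: [0.861, 0.509, -0.0, -0.0]
contact_force: [3.6, -1.8, 1.5]
opening: 0.346
```

```bash
python3 m.py
```

```text
F [ 3.67 -1.4   0.44] M [-0.425 -0.864 -0.013] P [ 0.6166 -0.1585  0.0998] Ftool [ 0.55  3.89 -0.44] Mtool [-0.962  0.044  0.013]
28.75 [ 8.607e-01  5.090e-01 -1.000e-04 -3.000e-04] 0.342
```

>>> {"op": "carry_out", "data": {
  "commands": [
    [0, 0.0008, 0, 0, 0, 0],
    [0, 0.0015, 0, 0, 0, 0],
    [0, 0.0015, 0, 0, 0, 0]
  ]
}}

```text
clock: 29.05
tool_pos: [0.6171, -0.1589, 0.0997]
eef_rot: [0.861, 0.509, -0.001, -0.001]
contact_force: [1.8, 0.2, 0.6]
opening: 0.338
```

```bash
python3 m.py
```

```text
F [1.31 0.78 0.45] M [ 0.014 -0.218  0.011] P [ 0.6171 -0.1589  0.0997] Ftool [ 1.31  0.78 -0.45] Mtool [-0.184  0.118 -0.011]
29.3 [ 8.607e-01  5.091e-01 -6.000e-04 -9.000e-04] 0.339
```

All forces are small now, so I'll open.

>>> {"op": "carry_out", "data": {
  "commands": [
    [0, 0, 0, 0, 0, 0],
    [0, 0, 0, 0, 0, 0],
    [0, 0, 0, 0, 0, 0],
    [0, 0, 0, 0, 0, 0],
    [0, 0, 0, 0, 0, 0],
    [0, 0, 0, 0, 0, 0],
    [0, 0, 0, 0, 0, 0],
    [0, 0, 0, 0, 0, 0]
  ],
  "fingers": 0
}}

```text
clock: 30.1
tool_pos: [0.618, -0.1595, 0.1001]
eef_rot: [0.861, 0.509, 0.0, -0.0]
contact_force: [0.4, -0.4, 0.2]
opening: 0.999
```

```bash
python3 - <<'E'
from m import *
import cv2
p=meas(3)
cv2.imwrite("pics/o1.png",cv2.resize(p["img"][60:290,130:330],None,fx=2.6,fy=2.6))
E
```

```text
F [ 0.15  0.03 -0.23] M [-0.091  0.1   -0.003] P [ 0.618  -0.1595  0.1001] Ftool [0.1  0.12 0.23] Mtool [ 0.044 -0.128  0.003]
30.25 [ 0.8608  0.509   0.     -0.    ] 0.997
```

View pics/o1.png

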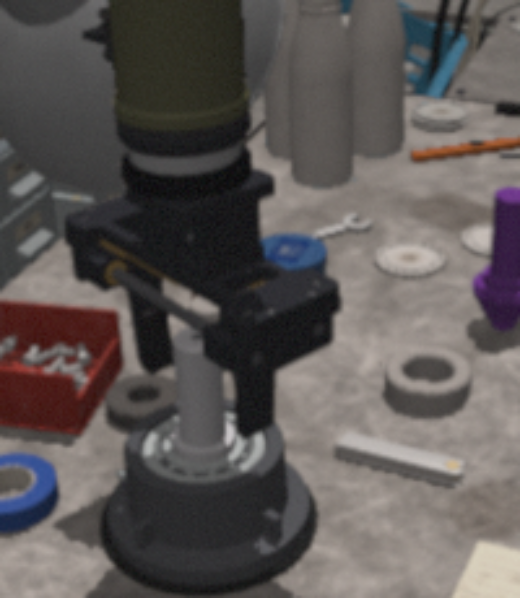

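>>> {"op": "carry_out", "data": {
  "commands": [
    [0, 0, -0.015, 0, 0, 0],
    [0, 0, -0.04, 0, 0, 0],
    [0, 0, -0.07, 0, 0, 0],
    [0, 0, -0.1, 0, 0, 0],
    [0, 0, -0.12, 0, 0, 0],
    [-0.02, -0.04, -0.13, 0, 0, 0],
    [-0.04, -0.08, -0.13, 0, 0, 0],
    [-0.06, -0.12, -0.13, 0, 0, 0],
    [-0.07, -0.15, -0.13, 0, 0, 0],
    [-0.07, -0.15, -0.13, 0, 0, 0]
  ]
}}

```text
clock: 31.25
tool_pos: [0.4477, -0.1481, 0.2311]
eef_rot: [0.861, 0.508, -0.001, -0.002]
contact_force: [0.4, -0.7, -0.2]
opening: 1.0
```

```bash
python3 - <<'E'
from m import *
from h import tri,proj
import cv2
print(r.get_state()["contact_force"],r.get_state()["tool_pos"])
for n in("side","top"):
    p=r.snapshot(n); cv2.imwrite(f"pics/{n}9.png",p["img"])
    for l in("spindle_stem","spindle","housing_face","housing","stand_ring","die_plug","feeler_gauge"):
        print(n,l,[(round(d["p"],2),np.round(d["xyz"],4).tolist()) for d in r.spot_point(p,l)])
a=cv2.imread("pics/side9.png")[90:290,150:350];b=cv2.imread("pics/top9.png")[100:300,130:330]
cv2.imwrite("pics/z9.png",np.hstack([cv2.resize(a,(400,400)),cv2.resize(b,(400,400))]))
E
```

```text
[ 0.4288351  -0.74430942 -0.23155377] [ 0.44768226 -0.1481282   0.23111394]
side spindle_stem [(0.6, [0.6187, -0.1542, 0.1186]), (0.59, [0.4828, -0.4736, 0.0951])]
side spindle [(0.88, [0.62, -0.1553, 0.0212]), (0.83, [0.4855, -0.4757, 0.0005])]
side housing_face [(0.58, [0.621, -0.1548, 0.0661])]
side housing [(0.71, [0.6202, -0.154, 0.001])]
side stand_ring [(0.65, [0.5157, -0.3543, -0.0016])]
side die_plug [(0.62, [0.7016, -0.3537, -0.0014]), (0.59, [0.5171, -0.3576, -0.002])]
side feeler_gauge [(0.65, [0.5184, -0.2532, -0.0011])]
top spindle_stem [(0.8, [0.4801, -0.475, 0.0973]), (0.66, [0.6193, -0.1545, 0.1181])]
top spindle [(0.94, [0.481, -0.4774, 0.003]), (0.57, [0.6238, -0.156, 0.0222])]
top housing_face [(0.66, [0.6188, -0.1574, 0.0671])]
top housing [(0.78, [0.617, -0.1527, 0.0053])]
top stand_ring [(0.58, [0.5186, -0.35, 0.002])]
top die_plug [(0.56, [0.6994, -0.3542, 0.0051])]
top feeler_gauge [(0.88, [0.5116, -0.2604, -0.0059])]
```

View pics/z9.png

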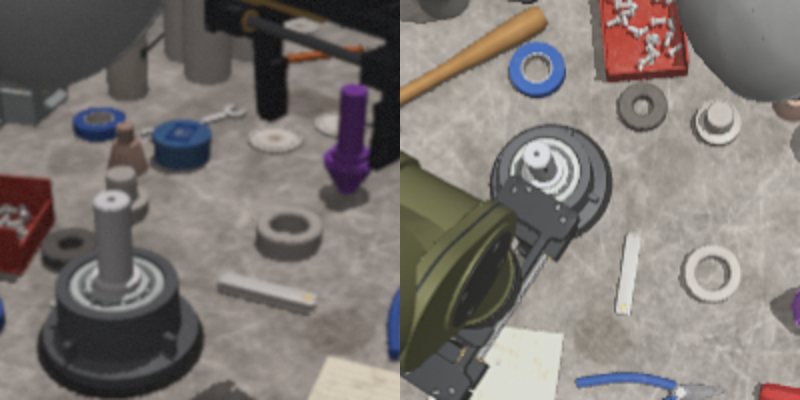

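```bash
python3 - <<'E'
from h import *
print(tri((206,190),(199,176.5)))
def diff(n,x0,y0,x1,y1):
    a=cv2.imread(f"pics/{n}0.png")[y0:y1,x0:x1];b=cv2.imread(f"pics/{n}9.png")[y0:y1,x0:x1]
    g=lambda i:cv2.GaussianBlur(cv2.cvtColor(i,cv2.COLOR_BGR2GRAY),(0,0),1).astype(np.float32)
    return cv2.phaseCorrelate(g(a),g(b))
print("housing",diff("side",160,240,255,290),"gauge",diff("side",250,220,315,252),"plug",diff("side",195,170,230,205),"ring",diff("side",275,205,315,222))
E
```

```text
(array([ 0.61716308, -0.15768307,  0.14515663]), np.float64(0.0015803156573251944))
housing ((-0.07497617917850619, 0.10397548912698795), 1.0013898074626923) gauge ((0.0712073051433677, 0.04262164004345337), 0.8485043545564016) plug ((0.12381904140305267, -0.0332231970964223), 0.5486155741008711) ring ((0.03939688689549925, -0.43633905455720345), 0.7179584466748767)
```

```bash
python3 -c "
from plant import r
print(r.finish_job())"
```

```text
the job is handed in; nothing more can be done
None
```

I handed the job in at about 31.5 s. The spindle is seated in its cup and let go, and the arm is clear of everything.

- **Seating:** I lifted the spindle out of the ring and lowered it into the cup by feel. It stopped on a rigid seat with the tool point at z = 0.0998 m. That puts the stem point about 50 to 51 mm above the housing face, right at the top of the 38 to 50 mm range and within my measuring error.
- **Load:** It was about 13.5 to 16.7 N at the pauses where I averaged the force, including the spindle's own 4.4 to 5 N. The highest single reading comes to about 17 N. Force was not logged between those readings.
- **Rocking:** The gripper turned +33.5°, −34°, +34° and −34° about the start, then came back to centre. The twisting moment stayed near zero, so it rolled freely. I read these angles from the tool and did not check separately for slip in the grip.
- **Before letting go:** While easing off the load, I briefly lifted the spindle about 0.3 mm clear of the seat. I set it back down to z ≈ 0.0999 m before opening the fingers.

**Last checks:**
- The pictures show the spindle standing upright, with its top within about 2 mm of the axis. That is as fine as I can read it.
- The housing and feeler gauge showed no shift, about 0.1 pixel or less.
- The plug showed about 0.1 pixel on a weak match, and the stand ring about 0.4 pixel. Both are within the noise.
- The networks place the spindle's lower end at about 21 mm, a few millimetres below the 23 mm or so I worked out. That is inside their 4 mm error.

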